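# Rebuild the dish pivot on the mast stub

### The job

Rebuild the dish pivot on the upright mast stub: thread on the square-flanged bushing first with its flange down, then the plain thrust ring, then the dish clamp with its slot over the stub's flat tongue, each one fully home before the next. Lower the parts down the stub rather than letting them fall, and leave the other things on the table where they are.

Things in the scene. Friction and masses are not known exactly. Their poses are not given: they have to be found in the camera images.
- stub: Fixed mast stub: galvanised base plate 110 x 110 x 10 mm, post upright at its centre. Heights above the plate's top: round post 30 mm in diameter up to 49 mm, then a flat tongue 26 mm (stub's x) by 14 mm (its y) from 49 to 70 mm, then a lead-in tip 19 x 8 mm up to 78 mm. Origin: centre of the plate's underside, on the table; z up.
- stub_seat (a point): Point on the post's axis at the height of the base plate's top (10 mm above the table); axes as the stub's. Here the bushing's underside sits when home.
- bushing: Aluminium bushing: square flange 84 x 84 x 8 mm at the bottom, round barrel 56 mm in diameter above it, 38 mm tall in all, with a round bore 35 mm in diameter right through. Stands flange down. Origin: centre of the underside, on the bore's axis; z up. Grip the barrel (from 8 to 38 mm height).
- thrust_ring: Plain steel thrust ring lying flat: outer diameter 62 mm, bore 35 mm, 14 mm thick, the same either way up. Origin: centre of the underside, on the axis; z up.
- clamp: Galvanised dish clamp: flat bar 130 mm long (its x), 46 mm wide (y), 20 mm thick in the middle 60 mm, 16 mm at the ends; through slot 30 mm (x) by 18 mm (y) in the middle; an upright U-bolt (8 mm bar, 42 mm across y, top at 43 mm) at x = +/-50 mm. Origin: centre of the underside, on the slot's axis; z up. Grip across the 46 mm at the middle. Either end may face either way.
- feed_horn: White feed horn standing on its mouth, 76 mm in diameter, 78 mm tall; bystander. Origin: underside centre.
- compass: Yellow round compass, 66 mm in diameter, 14 mm thick; bystander. Origin: underside centre.
- level: Brass spirit level 180 x 24 x 38 mm tall, long along its x; bystander. Origin: underside centre.
- spanner: Steel spanner about 170 mm long along its x, lying flat; bystander.
- grease_can: Grease can, 56 mm in diameter, 70 mm tall; bystander. Origin: underside centre.

How it is judged:
By the outcome, as a careful person would: the job done as asked, in the order asked, and still so for the second after the job is handed in, with the robot touching nothing.
It also fails if it takes over 72 s, if anything falls off the work surface, if the arm or the gripper's body presses on something with over 40 N, if the wrist force passes 120 N, or if a joint passes its speed limit or range.

### The arm

A 6-joint arm with a two-finger parallel gripper is mounted at the origin on the work surface. World frame = base frame: x ahead of the robot, y to its left, z up, the work surface at z = 0. Lengths are in mm, angles in rad, forces in N, time in s.
With the tool pointing down it reaches from about 350 to 875 mm from the base axis. Payload 4.2 kg.
Tool frame: the origin (TCP) lies at the very end of the fingers, on their centre line; the grasp point (between the pads) lies 19 mm behind it; z points along the fingers, y is the line along which they close (so a half turn about z gives the same grasp; the last joint's range is limited). The gripper opens to 85 mm and grips with 20 to 120 N. Pads are 22 mm wide; open, the fingers measure 114 mm over their backs; the gripper's body (76 mm by 85 mm) begins 54 mm behind the grasp point. The pads swing forward as they close: fully open they stand 13 mm farther back than shut.
Start: joints at [-0.862, 0.385, 0.008, 0, -1.194, -0.259], TCP at [271.753, -562.805, 231.312] pointing down, gripper open.
Joint ranges: [-3.14, 3.14], [-1.21, 2.06], [-1.07, 1.41], [-3.16, 2.05], [-2.99, -0.16], [-3.1, 3.1]. Speed limits (rad/s): [2.79, 2.79, 3.14, 3.14, 3.14, 3.14].

### API

Orientations are given as a unit quaternion [x, y, z, w].
In Python, from bench import monitor, get_image, camera_info, job_done gives the robot as it stands.
- The arm moves only by the tool send_rows, never from a script. Its argument "series" is a list of rows, each a list of 3 entries, a list of its own where there are three numbers: the shift along the tool's x, y, z in mm, then the turn, a rotation vector about the tool's x, y, z in rad, then the finger opening in mm, from 0 to 85.4. A call has 1 to 8 rows; each row shifts and turns the commanded pose from where the row before left it, along the tool's axes as they then stand; what a row does not reach is not made up. A row lasts 1/10 s, in which the tool goes at most 50 mm and 8.59 degrees, less where a joint would pass 70% of its speed; a pose out of reach is approached as far as the arm can. A call with a gripper value outside its range is refused whole. The fingers move at their own pace and stop on an object; the grip force is fixed at half the most. Time passes only in rows, so rows that do not move let the fingers close. It gives the time, the measured TCP pose, the force, the opening and the grip force at its end, in the units of the state.
- monitor.read_state(): the state, without advancing time (a new reading comes with each control period).
- get_image(name): name is "side" or "top" or "wrist"; returns the picture (480x640x3 uint8, red, green, blue); there is no depth.
- camera_info(name): a dict with "intrinsics" (3x3 intrinsics, pixels), "dist_coeffs" ([k1, k2, p1, p2, k3] as OpenCV has them; the pictures are not rectified), "R" (3x3) and "t" (3): a world point X has camera coordinates R X + t. Camera axes: x right, y down, z forward; pixel columns grow to the right and rows downward; lengths in mm; the calibration is good to about 2 mm. A picture is of the moment at which its call begins: read the wrist's pose just before it. camera_info takes no time and is no camera call; for the wrist camera it gives the pose at the moment of the call.
- job_done(): hands the job in; it is judged then, once.
The state is a dict: "clock": time; "joints": joint angles; "joint_vel": joint speeds; "joint_efforts": joint torques, N m; "position": TCP position; "ee_rot": TCP orientation; "contact_force": force on the tool from outside, world axes, zero at the start; "wrist_torque": the same for the moment, N m; "gripper_width": finger opening in mm; "grasp_force": force on a finger pad.
Only numpy, scipy, OpenCV 4.12 (cv2) and the standard library are available. Lean on these libraries where they do the work, as an engineer would, in place of code of your own. Each camera call takes 0.05 s, during which the arm holds its last target. There are 200 camera calls.

## Working session

There is one attempt and no reset: what is moved stays moved. The work goes in short steps, Python scripts to look and compute and a tool call to move; the robot and the scene stay as the last step left them, time stands still between calls to the robot, and variables do not carry over. Pictures are saved under pics/ and viewed, at most 12 in all, crops included, and the job is handed in when it is done.

Besides the shell and the picture viewer there is one more tool, called after "Call:" as name([rows], argument=value, ...), one row to a line, values as JSON. send_rows: Moves the arm, as the interface text tells. Its arguments: {"type":"object","properties":{"series":{"type":"array"}},"required":["series"]}

```bash
ls; mkdir -p pics
python3 - <<'E'
from bench import monitor,get_image,camera_info
import cv2,numpy as np
np.set_printoptions(precision=3,suppress=True)
s=monitor.read_state();print(s)
for n in("top","side"):
    im=get_image(n);cv2.imwrite(f"pics/{n}0.png",im[:,:,::-1]);c=camera_info(n);print(n,c)
print(camera_info("wrist"))
E
```

```text
pics
{'clock': 0.0, 'joints': array([-0.862,  0.386,  0.007, -0.001, -1.194, -0.259]), 'joint_vel': array([-0.001, -0.   ,  0.001, -0.001, -0.   ,  0.001]), 'joint_efforts': array([ -0.001, -39.229,  18.84 ,   4.186,  -0.005,  -0.   ]), 'position': array([ 271.503, -562.314,  230.208]), 'ee_rot': array([-0.223,  0.975,  0.001, -0.   ]), 'contact_force': array([0.362, 0.19 , 0.727]), 'wrist_torque': array([ 0.048, -0.033, -0.006]), 'grasp_force': 0.0, 'gripper_width': 85.45958644584691}
top {'intrinsics': array([[447.215,   0.   , 315.374],
       [  0.   , 447.215, 240.062],
       [  0.   ,   0.   ,   1.   ]]), 'dist_coeffs': array([0.027, 0.   , 0.   , 0.   , 0.   ]), 'R': array([[-0.028, -1.   , -0.005],
       [-0.997,  0.028, -0.068],
       [ 0.068,  0.003, -0.998]]), 't': array([ 47.902, 572.054, 944.98 ])}
side {'intrinsics': array([[544.383,   0.   , 306.536],
       [  0.   , 544.383, 242.704],
       [  0.   ,   0.   ,   1.   ]]), 'dist_coeffs': array([-0.15,  0.  ,  0.  ,  0.  ,  0.  ]), 'R': array([[-0.813, -0.583, -0.021],
       [-0.419,  0.608, -0.675],
       [ 0.406, -0.54 , -0.738]]), 't': array([ 451.427,  266.072, 1285.46 ])}
{'intrinsics': array([[347.95 ,   0.   , 322.145],
       [  0.   , 347.95 , 239.615],
       [  0.   ,   0.   ,   1.   ]]), 'dist_coeffs': array([-0.021,  0.   ,  0.   ,  0.   ,  0.   ]), 'R': array([[-0.435,  0.901,  0.001],
       [ 0.863,  0.416,  0.285],
       [ 0.257,  0.125, -0.958]]), 't': array([625.215, -36.369, 378.135])}
```

View pics/top0.png

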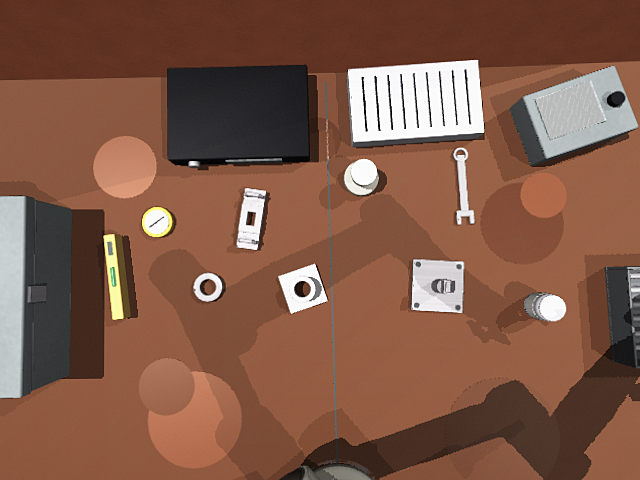

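View pics/side0.png

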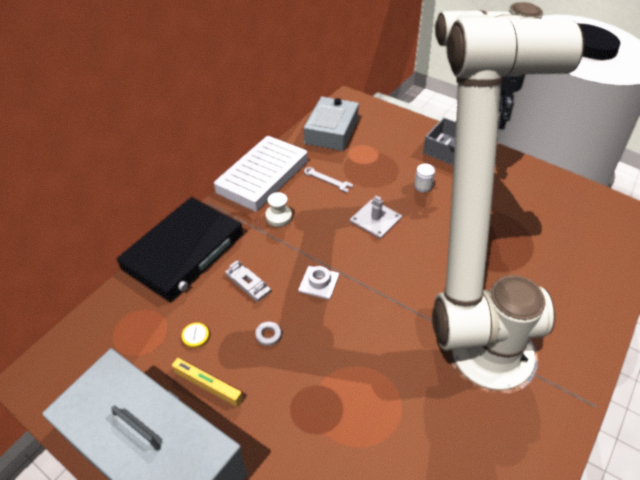

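The top view shows the stub plate at (438,287), bushing (303,288), ring (208,287), clamp (252,219), horn (362,178) and can (545,306). The side view shows the same layout with nothing hidden. Next I'll measure the top-view contours.

```bash
cat > h.py <<'E'
from bench import monitor,get_image,camera_info
import cv2,numpy as np
np.set_printoptions(precision=2,suppress=True)
def ray(px,c,z):
    "pixels -> world points on plane z"
    u=cv2.undistortPoints(np.float64(px).reshape(-1,1,2),c['intrinsics'],c['dist_coeffs']).reshape(-1,2)
    d=np.c_[u,np.ones(len(u))]@c['R']; o=-c['R'].T@c['t']
    return o+d*((z-o[2])/d[:,2])[:,None]
def proj(P,c):
    return cv2.projectPoints(np.float64(P).reshape(-1,1,3),cv2.Rodrigues(c['R'])[0],c['t'],c['intrinsics'],c['dist_coeffs'])[0].reshape(-1,2)
def blob(im,box,smax=70,vmin=90):
    "low-saturation blob in box -> contours (full px), largest first, with holes"
    x0,y0,x1,y1=box;hsv=cv2.cvtColor(im[y0:y1,x0:x1],cv2.COLOR_RGB2HSV)
    m=((hsv[...,1]<smax)&(hsv[...,2]>vmin)).astype(np.uint8)
    cs,_=cv2.findContours(m,cv2.RETR_CCOMP,cv2.CHAIN_APPROX_NONE)
    return sorted([k.reshape(-1,2)+[x0,y0] for k in cs if len(k)>8],key=lambda k:-cv2.contourArea(k))
def rect(k,c,z):
    w=ray(k,c,z)[:,:2]; return cv2.minAreaRect(w.astype(np.float32))
E
python3 - <<'E'
from h import *
im=get_image("top");c=camera_info("top")
for n,b,z in(("plate",(400,245,480,325),10),("bush",(265,250,340,325),8),("ring",(180,260,235,315),14),("clamp",(225,175,280,260),18)):
    for k in blob(im,b)[:4]:
        r=rect(k,c,z);e=cv2.fitEllipse(k);print(n,len(k),r,'ell ctr',ray([e[0]],c,z)[0],'px',e)
o=[cv2.resize(im[y0:y1,x0:x1],(400,300),interpolation=cv2.INTER_CUBIC) for x0,y0,x1,y1 in((390,250,490,325),(255,250,355,325),(160,250,260,325),(200,181,304,259))]
cv2.imwrite("pics/crops.png",np.vstack([np.hstack(o[:2]),np.hstack(o[2:])])[:,:,::-1])
E
```

```text
plate 201 ((468.6492919921875, -228.3804168701172), (110.42337799072266, 110.5676498413086), 85.466796875) ell ctr [ 468.14 -228.38   10.  ] px ((437.39154052734375, 285.5445861816406), (58.965450286865234, 60.45280075073242), 140.3943634033203)
plate 37 ((470.2878723144531, -224.2020263671875), (19.677326202392578, 31.61745262145996), 77.80482482910156) ell ctr [ 469.59 -224.84   10.  ] px ((435.7087097167969, 284.9137268066406), (9.614553451538086, 14.380805969238281), 13.558096885681152)
plate 29 ((466.3324279785156, -260.6883850097656), (10.705832481384277, 25.874706268310547), 87.1290283203125) ell ctr [ 466.78 -260.61   10.  ] px ((452.4519958496094, 285.78662109375), (5.448897361755371, 13.482743263244629), 2.913736581802368)
plate 27 ((465.825439453125, -239.228271484375), (6.431918144226074, 27.91933250427246), 87.21209716796875) ell ctr [ 467.18 -239.12   10.  ] px ((442.41900634765625, 285.862548828125), (3.2838943004608154, 14.141317367553711), 1.8550719022750854)
bush 146 ((470.29815673828125, 62.37001419067383), (86.61060333251953, 85.68721008300781), 17.211210250854492
[... 1107 characters left out ...]
7)
clamp 156 ((624.4632568359375, 171.39959716796875), (48.106101989746094, 131.2122039794922), 80.4500732421875) ell ctr [624.09 171.1   18.  ] px ((250.48080444335938, 218.5102996826172), (23.495498657226562, 75.24052429199219), 8.628348350524902)
clamp 41 ((624.758056640625, 171.29827880859375), (20.341726303100586, 32.11002731323242), 79.56137084960938) ell ctr [624.07 171.55  18.  ] px ((250.27194213867188, 218.52565002441406), (9.782666206359863, 16.39627456665039), 8.207039833068848)
clamp 12 ((673.4005126953125, 173.39512634277344), (13.044232368469238, 4.387500762939453), 88.3938217163086) ell ctr [673.4 173.4  18. ] px ((249.0, 196.0), (2.2215006351470947, 6.497862815856934), 90.0)
```

View pics/crops.png

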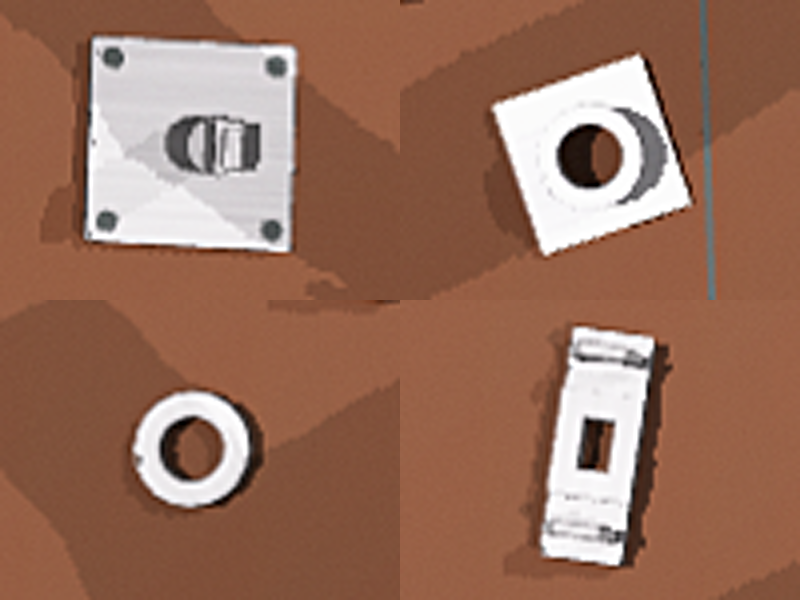

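The crops show the tongue's long axis near world x (tip at about px (448,286)), so stub yaw is about -4.5°. The bushing bore is at (302,288), and the clamp slot at (250,218) runs along about -9.5°. I'll take wrist-camera looks over the stub and then the bushing.

```bash
cat >> h.py <<'E'
from scipy.spatial.transform import Rotation as Ro
def go(xyz,yaw=None,s=None):
    "shift in tool axes (after first turning tool z by the printed turn)"
    s=s or monitor.read_state();R=Ro.from_quat(s['ee_rot'])
    y=R.as_matrix()[:,1];cur=np.degrees(np.arctan2(y[1],y[0]))
    turn=0 if yaw is None else -np.radians((yaw-cur+180)%360-180)
    R2=R*Ro.from_rotvec([0,0,turn])
    print('cur',s['position'],'yawY %.2f'%cur,'tilt z',R.as_matrix()[:,2],'turn %.4f'%turn,'shift',R2.inv().apply(np.array(xyz)-s['position']))
E
python3 - <<'E'
from h import *
c=camera_info("top")
print('bush bore z38',ray([[301.85,288.53]],c,38))
# stub tip: crop px (235,145)/4+(390,250)
print('stub tip z88',ray([[390+235/4,250+145/4]],c,88))
go([468,-228,230],85.5)
E
```

```text
bush bore z38 [[470.75  62.96  38.  ]]
stub tip z88 [[ 469.31 -230.05   88.  ]]
cur [ 271.55 -562.44  230.44] yawY 115.76 tilt z [-0.  0. -1.] turn 0.5282 shift [-169.6   348.82    0.78]
```

Call:
send_rows([
  [[0,0,0],[0,0,0.132],85],
  [[0,0,0],[0,0,0.132],85],
  [[0,0,0],[0,0,0.132],85],
  [[0,0,0],[0,0,0.132],85],
  [[-21,43.5,0],[0,0,0],85],
  [[-21,43.5,0],[0,0,0],85],
  [[-21,43.5,0],[0,0,0],85],
  [[-21,43.5,0],[0,0,0],85],
])

```text
clock: 0.95
position: [369.5, -394.2, 231.0]
ee_rot: [0.039, 0.999, 0.0, -0.0]
contact_force: [1.7, -0.9, 0.1]
gripper_width: 84.9
grasp_force: 0.0
```

Call:
send_rows([
  [[-21,43.5,0],[0,0,0],85],
  [[-21,43.5,0],[0,0,0],85],
  [[-21,43.5,0],[0,0,0],85],
  [[-22,43.5,0],[0,0,0],85],
  [[0,0,0],[0,0,0],85],
  [[0,0,0],[0,0,0],85],
  [[0,0,0],[0,0,0],85],
])

```text
clock: 1.65
position: [466.9, -229.5, 231.1]
ee_rot: [0.039, 0.999, 0.0, -0.0]
contact_force: [-0.1, 0.3, -0.1]
gripper_width: 84.5
grasp_force: 0.0
```

Run:
```python
from h import *
go([470.7,63,230],85.5)
c=camera_info("wrist");im=get_image("wrist");cv2.imwrite("pics/w_stub.png",im[:,:,::-1])
print(proj([[468,-228,10],[468,-228,88]],c), -c['R'].T@c['t'])
```

```text
cur [ 466.9  -229.5   231.06] yawY 85.48 tilt z [-0.  0. -1.] turn -0.0003 shift [ 19.16 291.89   1.09]
[[324.83 208.46]
 [325.45 226.87]] [ 394.51 -224.81  372.76]
```

View pics/w_stub.png

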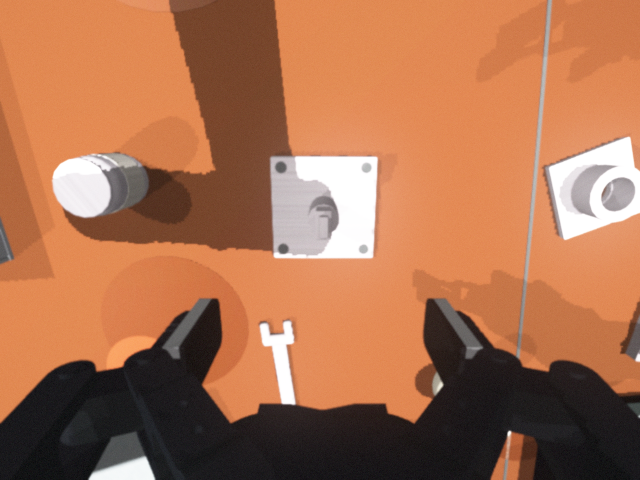

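The wrist view shows the plate at px (270..378, 157..258), the tip at about (323,228), and the bushing barrel at right (608,192). I'll measure the plate from it.

Run:
```python
from h import *
c=camera_info("wrist");im=cv2.cvtColor(cv2.imread("pics/w_stub.png"),cv2.COLOR_BGR2RGB)
b=blob(im,(255,145,395,275),90,60)
k=b[0];q=cv2.approxPolyDP(k,8,True).reshape(-1,2);w=ray(q,c,10);print(rect(k,c,10),w[:,:2],w.mean(0))
x=blob(im,(312,200,336,246),255,200)
# bolt heads : dark blobs near corners
g=cv2.cvtColor(im,cv2.COLOR_RGB2GRAY)[150:265,265:385]
m=(g<115).astype(np.uint8);n,l,st,ce=cv2.connectedComponentsWithStats(m)
for i in range(1,n):
    if 40<st[i,4]<200: print(st[i],ce[i]+[265,150],ray([ce[i]+[265,150]],c,10)[0])
tip=im[195:250,300:345];cv2.imwrite("pics/tip.png",cv2.resize(tip,(630,770)[:2] if 0 else (540,600))[:,:,::-1])
```

```text
((468.046142578125, -230.06459045410156), (110.98477172851562, 110.9735336303711), 85.30194091796875) [[ 409.43 -278.76]
 [ 517.76 -288.6 ]
 [ 527.43 -181.81]
 [ 418.99 -171.34]] [ 468.4  -230.13   10.  ]
[11 12 10 10 78] [280.38 166.87] [ 421.02 -270.46   10.  ]
[14 95  9  8 61] [282.95 248.44] [ 508.66 -277.62   10.  ]
```

View pics/tip.png

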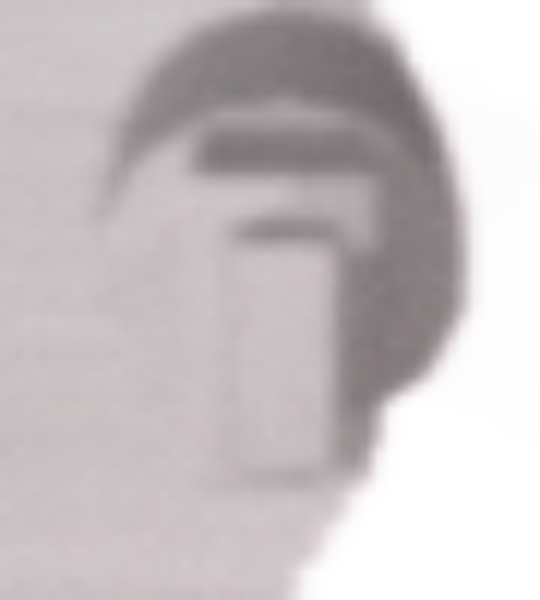

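Call:
send_rows([
  [[2,41.5,0],[0,0,0],85],
  [[3,41.5,0],[0,0,0],85],
  [[3,42,0],[0,0,0],85],
  [[3,42,0],[0,0,0],85],
  [[3,42,0],[0,0,0],85],
  [[3,42,0],[0,0,0],85],
  [[2,41,0],[0,0,0],85],
  [[0,0,0],[0,0,0],85],
])

```text
clock: 2.5
position: [471.8, 65.7, 231.5]
ee_rot: [0.038, 0.999, 0.0, 0.0]
contact_force: [-0.8, 0.1, 0.4]
gripper_width: 85.3
grasp_force: 0.0
```

Call:
send_rows([
  [[0,0,0],[0,0,0],85],
  [[0,0,0],[0,0,0],85],
])

```text
clock: 2.7
position: [471.2, 62.2, 231.2]
ee_rot: [0.04, 0.999, -0.0, -0.0]
contact_force: [-0.3, -0.5, -0.4]
gripper_width: 85.0
grasp_force: 0.0
```

Run:
```python
from h import *
go([470.7,63,60],85.5)
c=camera_info("wrist");im=get_image("wrist");cv2.imwrite("pics/w_bush.png",im[:,:,::-1])
p=proj([[470.7,63,38]],c)[0];print(p)
x,y=p.astype(int)
for k in blob(im,(x-70,y-70,x+70,y+70),110,110)[:4]:
    e=cv2.fitEllipse(k);print(len(k),e,rect(k,c,8),ray([e[0]],c,38))
```

```text
cur [471.18  62.17 231.21] yawY 85.40 tilt z [-0. -0. -1.] turn -0.0018 shift [  0.47   0.84 171.21]
[324.3  212.54]
293 ((322.5315856933594, 204.4798583984375), (93.56182861328125, 95.1951675415039), 86.40213775634766) ((470.4194030761719, 61.226566314697266), (86.99949645996094, 87.19486999511719), 17.29290199279785) [[462.57  61.91  38.  ]]
88 ((322.861572265625, 209.51266479492188), (29.29628562927246, 30.134992599487305), 43.561668395996094) ((472.6026611328125, 60.62921142578125), (29.711057662963867, 32.257816314697266), 41.34102249145508) [[467.57  61.84  38.  ]]
134 ((270.1240234375, 245.44679260253906), (3.753007650375366, 93.2220230102539), 172.63218688964844) ((514.3360595703125, 0.3250575065612793), (4.770491600036621, 74.85005950927734), 89.8835678100586) [[500.1    5.81  38.  ]]
72 ((261.2474365234375, 176.94146728515625), (4.101203918457031, 48.022037506103516), 172.73155212402344) ((433.6504211425781, 0.21770548820495605), (35.10908889770508, 4.708889961242676), 0.04553849250078201) [[431.31   5.74  38.  ]]
```

View pics/w_bush.png

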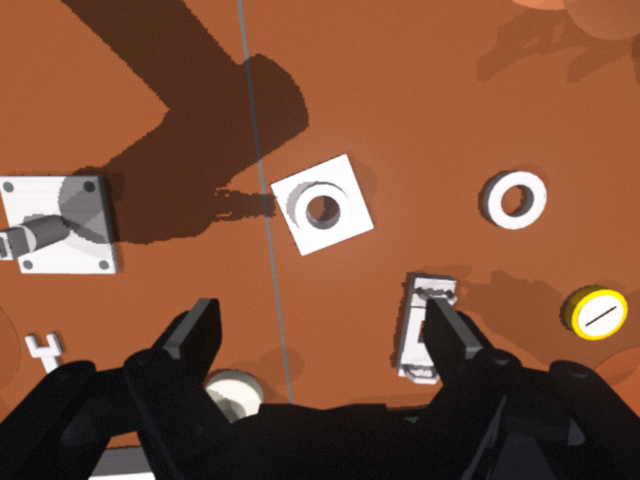

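The wrist view shows the bushing bore at (322,209), flange centred, ring at (515,200) and clamp at (428,328). Wrist and top agree on bushing-to-stub relative position of about (2.2, 291.2), with an absolute difference of about 1.5 mm, so I'll use the mean. Descending to grip the barrel.

Call:
send_rows([
  [[0.6,0,45],[0,0,0],85],
  [[0,0,45],[0,0,0],85],
  [[0,0,45],[0,0,0],85],
  [[0,0,35],[0,0,0],85],
  [[0,0,20],[0,0,0],85],
  [[0,0,15],[0,0,0],85],
  [[0,0,10],[0,0,0],85],
  [[0,0,5],[0,0,0],85],
])

```text
clock: 3.55
position: [470.6, 62.5, 10.6]
ee_rot: [0.04, 0.999, -0.0, -0.0]
contact_force: [0.3, 0.9, 0.4]
gripper_width: 85.2
grasp_force: 0.0
```

Call:
send_rows([
  [[0,0,0],[0,0,0],85],
  [[0,0,0],[0,0,0],70],
  [[0,0,0],[0,0,0],62],
  [[0,0,0],[0,0,0],58],
  [[0,0,0],[0,0,0],40],
  [[0,0,0],[0,0,0],40],
  [[0,0,0],[0,0,0],40],
  [[0,0,0],[0,0,0],40],
])

```text
clock: 4.35
position: [471.0, 63.6, 12.5]
ee_rot: [0.038, 0.999, 0.0, 0.001]
contact_force: [-1.3, -0.5, 7.2]
gripper_width: 53.6
grasp_force: 62.8
```

Call:
send_rows([
  [[0,0,-1],[0,0,0],40],
  [[0,0,-2],[0,0,0],40],
  [[0,0,-10],[0,0,0],40],
  [[0,0,-25],[0,0,0],40],
  [[0,0,-40],[0,0,0],40],
  [[0,0,-40],[0,0,0],40],
  [[0,0,-20],[0,0,0],40],
  [[0,0,0],[0,0,0],40],
])

```text
clock: 5.15
position: [472.6, 64.4, 153.1]
ee_rot: [0.039, 0.999, 0.002, 0.004]
contact_force: [0.4, -0.7, -2.9]
gripper_width: 53.5
grasp_force: 63.7
```

Call:
send_rows([
  [[0,0,0],[0,0,0],40],
  [[0,0,0],[0,0,0],40],
  [[0,0,0],[0,0,0],40],
])

```text
clock: 5.45
position: [469.8, 63.2, 147.9]
ee_rot: [0.039, 0.999, -0.001, -0.002]
contact_force: [0.8, 0.1, -1.6]
gripper_width: 53.5
grasp_force: 63.6
```

Run:
```python
from h import *
c=camera_info("wrist");go([468.3,-229.2,155]);im=get_image("wrist");cs=camera_info("side");si=get_image("side")
s=monitor.read_state();p=s['position'];u,v=proj([p],cs)[0].astype(int);print(u,v,s['contact_force'])
a=cv2.resize(si[v-50:v+50,u-50:u+50],(400,400),interpolation=cv2.INTER_CUBIC)
b=cv2.resize(im[80:480,120:520],(400,400))
cv2.imwrite("pics/held.png",np.hstack([a,b])[:,:,::-1])
```

```text
cur [469.8   63.2  147.88] yawY 85.51 tilt z [-0. -0. -1.] turn 0.0000 shift [ -21.37 -291.63   -6.73]
318 245 [ 0.56  0.75 -1.49]
```

View pics/held.png

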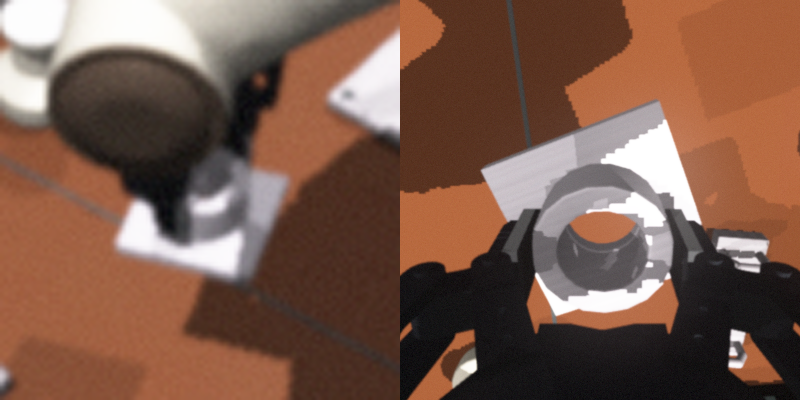

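The held view shows the bushing gripped level on the barrel, clear of the table. Carrying it over the stub.

Call:
send_rows([
  [[-2,-30,0],[0,0,0],40],
  [[-3,-45,0],[0,0,0],40],
  [[-3,-45,0],[0,0,0],40],
  [[-4,-45,0],[0,0,0],40],
  [[-4,-45,0],[0,0,0],40],
  [[-3,-41,0],[0,0,0],40],
  [[-2,-25,0],[0,0,0],40],
  [[-0.4,-15.4,0],[0,0,0],40],
])

```text
clock: 6.35
position: [468.8, -230.7, 148.4]
ee_rot: [0.04, 0.999, 0.0, -0.001]
contact_force: [0.1, -0.8, -1.0]
gripper_width: 53.5
grasp_force: 63.8
```

Call:
send_rows([
  [[0,0,15],[0,0,0],40],
  [[0,0,15],[0,0,0],40],
  [[0,0,0],[0,0,0],40],
  [[0,0,0],[0,0,0],40],
  [[0,0,0],[0,0,0],40],
])

```text
clock: 6.85
position: [469.9, -228.6, 119.9]
ee_rot: [0.039, 0.999, -0.0, 0.0]
contact_force: [0.7, -0.3, -1.1]
gripper_width: 53.9
grasp_force: 63.7
```

```bash
cat >> h.py <<'E'
def avg(n=6):
    P=[]
    for i in range(n): get_image("side");P.append(monitor.read_state()['position'])
    P=np.array(P);return P.mean(0),P.std(0)
E
python3 - <<'E'
from h import *
c=camera_info("wrist");im=get_image("wrist");cv2.imwrite("pics/over.png",cv2.resize(im[200:420,200:440],(720,600) if 0 else (640,587))[:,:,::-1])
m,s=avg();print(m,s);print(proj([[468.4,-229,88],[468.4,-229,10]],c));go([468.4,-229,112],85.5)
E
```

```text
[ 469.61 -228.55  119.87] [0.16 0.02 0.16]
[[323.42 274.22]
 [323.17 234.53]]
cur [ 469.38 -228.58  119.63] yawY 85.53 tilt z [ 0. -0. -1.] turn 0.0005 shift [ 0.95 -0.5   7.63]
```

View pics/over.png

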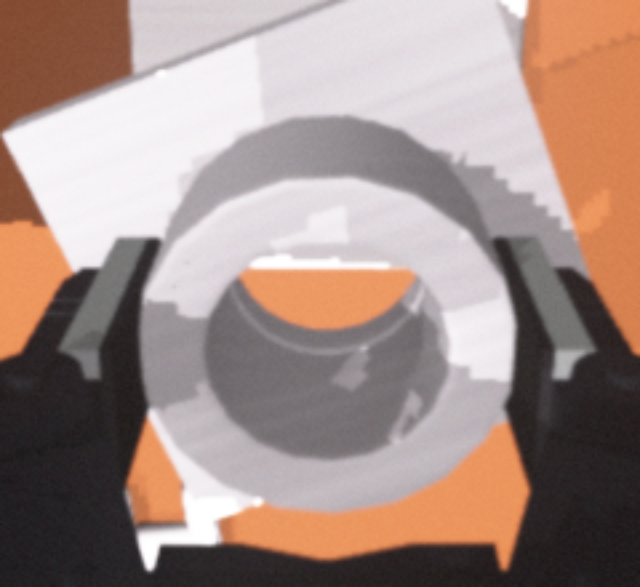

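The view shows the plate edge through the bore, with the rim centred near full-image px (323,321). I'll check the held bore centre in the wrist camera's own frame against its stub measurement.

Run:
```python
from h import *
c=camera_info("wrist")
s=240/640.;t=220/587.
for n,u,v in(("outer",(141+517)/2,(177+512)/2),("bore",(205+447)/2,(185+460)/2)):
    for z in(144,147): print(n,z,ray([[200+u*s,200+v*t]],c,z)[0])
q=np.array([[141,340],[517,340]])*[s,t]+200;print('outer dia',np.ptp(ray(q,c,146)[:,1]))
```

```text
outer 144 [ 467.32 -229.03  144.  ]
outer 147 [ 465.52 -228.9   147.  ]
bore 144 [ 463.76 -229.19  144.  ]
bore 147 [ 462.05 -229.05  147.  ]
outer dia 52.67925998535151
```

Call:
send_rows([
  [[0.9,-0.6,0],[0,0,0],40],
  [[0,0,8],[0,0,0],40],
  [[0,0,5],[0,0,0],40],
  [[0,0,4],[0,0,0],40],
  [[0,0,4],[0,0,0],40],
  [[0,0,4],[0,0,0],40],
  [[0,0,0],[0,0,0],40],
])

```text
clock: 7.9
position: [467.9, -229.1, 93.6]
ee_rot: [0.039, 0.999, 0.0, -0.001]
contact_force: [-0.7, -0.7, -1.9]
gripper_width: 53.8
grasp_force: 63.8
```

Call:
send_rows([
  [[0,0,4],[0,0,0],40],
  [[0,0,4],[0,0,0],40],
  [[0,0,4],[0,0,0],40],
  [[0,0,4],[0,0,0],40],
  [[0,0,0],[0,0,0],40],
])

```text
clock: 8.4
position: [467.8, -229.0, 77.6]
ee_rot: [0.039, 0.999, 0.0, -0.001]
contact_force: [-0.4, 0.3, -1.9]
gripper_width: 53.3
grasp_force: 63.8
```

Call:
send_rows([
  [[0,0,3],[0,0,0],40],
  [[0,0,3],[0,0,0],40],
  [[0,0,3],[0,0,0],40],
  [[0,0,3],[0,0,0],40],
  [[0,0,3],[0,0,0],40],
  [[0,0,3],[0,0,0],40],
  [[0,0,0],[0,0,0],40],
])

```text
clock: 9.1
position: [468.0, -229.1, 59.8]
ee_rot: [0.039, 0.999, 0.0, -0.001]
contact_force: [0.3, 0.3, -1.5]
gripper_width: 53.7
grasp_force: 63.8
```

Call:
send_rows([
  [[0,0,4],[0,0,0],40],
  [[0,0,4],[0,0,0],40],
  [[0,0,4],[0,0,0],40],
  [[0,0,4],[0,0,0],40],
  [[0,0,4],[0,0,0],40],
  [[0,0,3],[0,0,0],40],
  [[0,0,0],[0,0,0],40],
])

```text
clock: 9.8
position: [468.0, -229.1, 36.8]
ee_rot: [0.039, 0.999, 0.0, -0.001]
contact_force: [-0.0, -0.5, -1.9]
gripper_width: 53.4
grasp_force: 63.8
```

Threaded with no contact. Continuing down to the seat in small steps.

Call:
send_rows([
  [[0,0,3],[0,0,0],40],
  [[0,0,3],[0,0,0],40],
  [[0,0,2],[0,0,0],40],
  [[0,0,2],[0,0,0],40],
  [[0,0,1],[0,0,0],40],
  [[0,0,0],[0,0,0],40],
])

```text
clock: 10.4
position: [468.2, -229.1, 26.1]
ee_rot: [0.039, 0.999, 0.0, -0.0]
contact_force: [-0.1, 0.2, -1.9]
gripper_width: 53.7
grasp_force: 63.8
```

Call:
send_rows([
  [[0,0,1],[0,0,0],40],
  [[0,0,1],[0,0,0],40],
  [[0,0,0],[0,0,0],40],
])

```text
clock: 10.7
position: [468.2, -229.1, 24.2]
ee_rot: [0.039, 0.999, 0.0, -0.0]
contact_force: [0.4, 0.4, -1.2]
gripper_width: 53.7
grasp_force: 63.8
```

Call:
send_rows([
  [[0,0,1],[0,0,0],40],
  [[0,0,1],[0,0,0],40],
  [[0,0,0],[0,0,0],40],
])

```text
clock: 11.0
position: [468.4, -229.2, 22.6]
ee_rot: [0.039, 0.999, -0.0, 0.0]
contact_force: [-0.8, 0.7, 1.6]
gripper_width: 53.9
grasp_force: 64.0
```

Call:
send_rows([
  [[0,0,0.5],[0,0,0],40],
  [[0,0,0.5],[0,0,0],40],
  [[0,0,0],[0,0,0],40],
])

```text
clock: 11.3
position: [468.4, -229.2, 22.5]
ee_rot: [0.039, 0.999, -0.0, 0.0]
contact_force: [-2.9, 1.3, 9.3]
gripper_width: 53.6
grasp_force: 64.9
```

Home: TCP is at 22.5, exactly 10 mm above its grip height on the table, with contact force. Releasing.

Call:
send_rows([
  [[0,0,-0.7],[0,0,0],56],
  [[0,0,0],[0,0,0],60],
  [[0,0,0],[0,0,0],70],
  [[0,0,0],[0,0,0],85],
  [[0,0,0],[0,0,0],85],
  [[0,0,-5],[0,0,0],85],
  [[0,0,-20],[0,0,0],85],
  [[0,0,-35],[0,0,0],85],
])

```text
clock: 12.1
position: [466.6, -228.8, 80.9]
ee_rot: [0.039, 0.999, 0.0, -0.003]
contact_force: [0.7, 0.4, -0.1]
gripper_width: 85.2
grasp_force: 0.0
```

Call:
send_rows([
  [[0,0,-40],[0,0,0],85],
  [[0,20,-20],[0,0,0],85],
  [[3,45,0],[0,0,0],85],
  [[3,45,0],[0,0,0],85],
  [[3,45,0],[0,0,0],85],
  [[3,45,0],[0,0,0],85],
  [[3,45,0],[0,0,0],85],
  [[3,45,0],[0,0,0],85],
])

```text
clock: 12.9
position: [472.8, 63.2, 142.6]
ee_rot: [0.039, 0.999, 0.0, 0.0]
contact_force: [1.1, -0.2, -0.3]
gripper_width: 85.0
grasp_force: 0.0
```

Run:
```python
from h import *
c=camera_info("top");im=get_image("top")
for k in blob(im,(400,245,480,325))[:3]: print(rect(k,c,10))
for k in blob(im,(180,260,235,315))[:2]: print('ring',rect(k,c,14))
go([479.5,266.3,130],85.5)
```

```text
((468.352783203125, -229.55638122558594), (112.62614440917969, 111.45797729492188), 85.74227142333984)
((468.6285400390625, -229.86965942382812), (19.081279754638672, 35.53143310546875), 75.17233276367188)
((463.71728515625, -238.0512237548828), (8.566539764404297, 32.24736404418945), 87.1820068359375)
ring ((478.9728698730469, 266.7602844238281), (62.35184860229492, 59.95143508911133), 88.34233856201172)
ring ((439.89697265625, 246.42579650878906), (72.76162719726562, 38.312557220458984), 88.3303451538086)
cur [474.22  68.11 142.95] yawY 85.83 tilt z [ 0.  0. -1.] turn 0.0058 shift [ 10.34 197.97  13.38]
```

Call:
send_rows([
  [[2,40,0],[0,0,0],85],
  [[2,45,0],[0,0,0],85],
  [[2,45,0],[0,0,0],85],
  [[2,40,0],[0,0,0],85],
  [[2,25,0],[0,0,0],85],
  [[0,10,0],[0,0,0],85],
  [[0,0,0],[0,0,0],85],
  [[0,0,0],[0,0,0],85],
])

```text
clock: 13.75
position: [478.8, 265.6, 141.9]
ee_rot: [0.039, 0.999, -0.0, -0.0]
contact_force: [-0.5, -0.8, -0.7]
gripper_width: 85.0
grasp_force: 0.0
```

Run:
```python
from h import *
c=camera_info("wrist");im=get_image("wrist")
print(avg(4));go([479.5,266.7,60],85.5)
u,v=proj([[479.5,266.7,14]],c)[0].astype(int)
for k in blob(im,(u-75,v-75,u+75,v+75),110,110)[:3]:
    print(len(k),rect(k,c,14))
```

```text
(array([479.08, 265.31, 142.14]), array([0.09, 0.14, 0.06]))
cur [479.18 265.51 142.17] yawY 85.44 tilt z [-0. -0. -1.] turn -0.0010 shift [-0.23  1.21 82.17]
216 ((478.7113342285156, 265.73431396484375), (62.51263427734375, 62.39945602416992), 40.856971740722656)
112 ((477.1936950683594, 265.29107666015625), (30.55552864074707, 31.072704315185547), 40.82813262939453)
```

Call:
send_rows([
  [[0,0.9,35],[0,0,0],85],
  [[0,0,40],[0,0,0],85],
  [[0,0,30],[0,0,0],85],
  [[0,0,15],[0,0,0],85],
  [[0,0,10],[0,0,0],85],
  [[0,0,4],[0,0,0],85],
  [[0,0,0],[0,0,0],76],
  [[0,0,0],[0,0,0],70],
])

```text
clock: 14.8
position: [479.8, 267.9, 9.0]
ee_rot: [0.039, 0.999, 0.001, 0.001]
contact_force: [0.7, 0.7, -0.1]
gripper_width: 70.2
grasp_force: 0.0
```

Call:
send_rows([
  [[0,0,0],[0,0,0],66],
  [[0,0,0],[0,0,0],66],
])

```text
clock: 15.0
position: [479.5, 267.8, 8.8]
ee_rot: [0.039, 0.999, 0.001, 0.001]
contact_force: [0.1, -0.4, -1.2]
gripper_width: 66.0
grasp_force: 0.0
```

Call:
send_rows([
  [[0.2,-1,2],[0,0,0],66],
  [[0,0,0],[0,0,0],64],
  [[0,0,0],[0,0,0],50],
  [[0,0,0],[0,0,0],50],
  [[0,0,0],[0,0,0],50],
  [[0,0,0],[0,0,0],50],
])

```text
clock: 15.6
position: [478.9, 266.5, 7.0]
ee_rot: [0.039, 0.999, -0.0, 0.0]
contact_force: [-2.0, -1.6, 6.0]
gripper_width: 57.2
grasp_force: 62.3
```

Run:
```python
from h import *
print(avg(3)); c=camera_info("side");im=get_image("side");u,v=proj([[479,267,20]],c)[0].astype(int)
w=camera_info("wrist");iw=get_image("wrist");a,b=proj([[479,267,14]],w)[0].astype(int)
cv2.imwrite("pics/ringgrip.png",np.hstack([cv2.resize(im[v-45:v+45,u-45:u+45],(400,400)),cv2.resize(iw[b-110:b+110,a-110:a+110],(400,400))])[:,:,::-1])
```

```text
(array([478.85, 266.49,   6.99]), array([0.01, 0.01, 0.01]))
```

View pics/ringgrip.png

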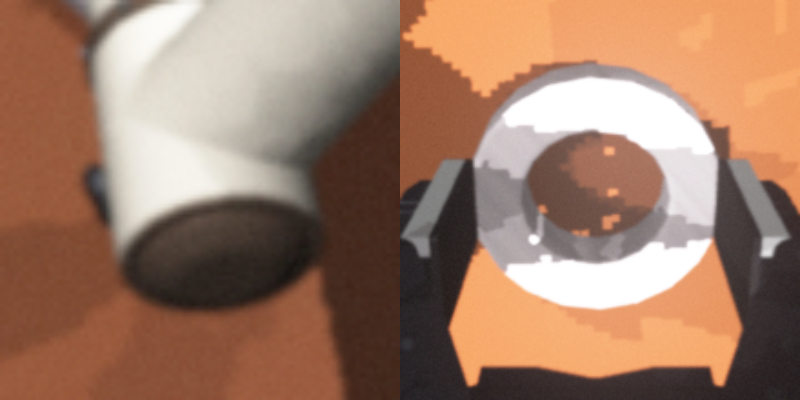

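The right crop shows the ring centred between the pads and gripped on its flanks; the side view is blocked by the arm. Lifting.

Call:
send_rows([
  [[0,0,-1],[0,0,0],50],
  [[0,0,-3],[0,0,0],50],
  [[0,0,-10],[0,0,0],50],
  [[0,0,-25],[0,0,0],50],
  [[0,0,-40],[0,0,0],50],
  [[0,0,-35],[0,0,0],50],
  [[0,0,-15],[0,0,0],50],
  [[0,0,0],[0,0,0],50],
])

```text
clock: 16.65
position: [480.2, 267.6, 138.3]
ee_rot: [0.039, 0.999, 0.002, 0.002]
contact_force: [0.4, -0.4, -2.0]
gripper_width: 56.7
grasp_force: 64.4
```

Run:
```python
from h import *
print(avg(6)[0],monitor.read_state()['contact_force'],monitor.read_state()['gripper_width']);go([468.3,-229.2,135],85.5)
w=camera_info("wrist");iw=get_image("wrist");p=monitor.read_state()['position'];z=p[2]+7
a,b=proj([[p[0],p[1],z]],w)[0].astype(int)
for k in blob(iw,(a-75,b-85,a+75,b+85),110,110)[:3]: print(len(k),rect(k,w,z),cv2.boundingRect(k))
```

```text
[478.26 265.97 134.19] [-0.44  0.76 -1.02] 57.04731607763963
cur [478.2  265.81 133.49] yawY 85.51 tilt z [-0. -0. -1.] turn 0.0002 shift [ -28.97 -494.26   -0.38]
514 ((484.078857421875, 262.8848571777344), (60.011234283447266, 79.63850402832031), 81.96099853515625) (250, 237, 141, 160)
187 ((474.0443420410156, 264.8529968261719), (29.609066009521484, 29.059139251708984), 44.613216400146484) (284, 274, 77, 60)
49 ((478.2546081542969, 248.64419555664062), (10.999934196472168, 3.2414326667785645), 16.323713302612305) (281, 303, 11, 24)
```

Call:
send_rows([
  [[-2,-30,0],[0,0,0],50],
  [[-2.5,-43,0],[0,0,0],50],
  [[-2.5,-43,0],[0,0,0],50],
  [[-2.5,-43,0],[0,0,0],50],
  [[-2.5,-43,0],[0,0,0],50],
  [[-2.5,-43,0],[0,0,0],50],
  [[-2.5,-43,0],[0,0,0],50],
  [[-2.5,-43,0],[0,0,0],50],
])

```text
clock: 17.8
position: [472.0, -66.7, 134.5]
ee_rot: [0.039, 0.999, -0.0, -0.0]
contact_force: [1.3, 0.6, -0.6]
gripper_width: 57.3
grasp_force: 64.5
```

Call:
send_rows([
  [[-2.5,-43,0],[0,0,0],50],
  [[-2.5,-43,0],[0,0,0],50],
  [[-2.5,-43,0],[0,0,0],50],
  [[-2,-24,0],[0,0,0],50],
  [[0,-10,0],[0,0,0],50],
  [[0,0,15],[0,0,0],50],
  [[0,0,0],[0,0,0],50],
  [[0,0,0],[0,0,0],50],
])

```text
clock: 18.6
position: [469.0, -227.8, 119.7]
ee_rot: [0.039, 0.999, 0.0, -0.001]
contact_force: [-0.7, -0.3, -1.1]
gripper_width: 57.2
grasp_force: 64.5
```

Run:
```python
from h import *
print(avg(6)[0],monitor.read_state()['contact_force']);go([468.2,-229.1,100],85.5)
```

```text
[ 469.6  -227.87  120.48] [ 0.04  0.58 -0.4 ]
cur [ 469.54 -227.98  120.52] yawY 85.56 tilt z [ 0. -0. -1.] turn 0.0011 shift [ 1.27 -1.21 20.52]
```

Call:
send_rows([
  [[1.2,-1.2,10],[0,0,0],50],
  [[0,0,8],[0,0,0],50],
  [[0,0,4],[0,0,0],50],
  [[0,0,4],[0,0,0],50],
  [[0,0,4],[0,0,0],50],
  [[0,0,4],[0,0,0],50],
  [[0,0,0],[0,0,0],50],
])

```text
clock: 19.6
position: [467.5, -229.3, 85.4]
ee_rot: [0.039, 0.999, 0.0, -0.001]
contact_force: [-0.2, -0.3, -1.5]
gripper_width: 56.7
grasp_force: 64.5
```

Call:
send_rows([
  [[0,0,4],[0,0,0],50],
  [[0,0,4],[0,0,0],50],
  [[0,0,3],[0,0,0],50],
  [[0,0,3],[0,0,0],50],
  [[0,0,3],[0,0,0],50],
  [[0,0,0],[0,0,0],50],
])

```text
clock: 20.2
position: [467.6, -229.3, 68.5]
ee_rot: [0.039, 0.999, 0.0, -0.0]
contact_force: [-0.1, 0.5, -1.2]
gripper_width: 57.2
grasp_force: 64.5
```

Call:
send_rows([
  [[-0.5,0,2],[0,0,0],50],
  [[0,0,2],[0,0,0],50],
  [[0,0,2],[0,0,0],50],
  [[0,0,2],[0,0,0],50],
  [[0,0,2],[0,0,0],50],
  [[0,0,1],[0,0,0],50],
  [[0,0,0],[0,0,0],50],
])

```text
clock: 20.9
position: [468.3, -229.4, 57.8]
ee_rot: [0.039, 0.999, 0.0, -0.0]
contact_force: [0.3, -0.2, -2.3]
gripper_width: 57.1
grasp_force: 64.5
```

Call:
send_rows([
  [[0,0,1],[0,0,0],50],
  [[0,0,1],[0,0,0],50],
  [[0,0,0.5],[0,0,0],50],
  [[0,0,0],[0,0,0],50],
])

```text
clock: 21.3
position: [468.3, -229.4, 55.5]
ee_rot: [0.039, 0.999, 0.0, -0.0]
contact_force: [0.1, -0.3, -0.8]
gripper_width: 56.9
grasp_force: 64.5
```

Call:
send_rows([
  [[0,0,0.7],[0,0,0],50],
  [[0,0,0.7],[0,0,0],50],
  [[0,0,0.5],[0,0,0],50],
  [[0,0,0],[0,0,0],50],
])

```text
clock: 21.7
position: [468.6, -229.5, 55.0]
ee_rot: [0.039, 0.999, -0.0, 0.0]
contact_force: [-3.3, 2.4, 8.4]
gripper_width: 57.2
grasp_force: 66.2
```

Ring is home (55.0 = 48 + 7) with contact force. Releasing and heading for the clamp.

Call:
send_rows([
  [[0,0,-0.7],[0,0,0],60],
  [[0,0,0],[0,0,0],65],
  [[0,0,0],[0,0,0],72],
  [[0,0,0],[0,0,0],85],
  [[0,0,0],[0,0,0],85],
  [[0,0,-10],[0,0,0],85],
  [[0,0,-30],[0,0,0],85],
  [[0,0,-45],[0,0,0],85],
])

```text
clock: 22.5
position: [466.7, -229.1, 138.7]
ee_rot: [0.039, 0.999, 0.0, -0.003]
contact_force: [0.4, -0.8, -0.7]
gripper_width: 85.3
grasp_force: 0.0
```

Call:
send_rows([
  [[0,30,-20],[0,0,0],85],
  [[-13,44,0],[0,0,0],85],
  [[-13,44,0],[0,0,0],85],
  [[-13,44,0],[0,0,0],85],
  [[-13,44,0],[0,0,0],85],
  [[-13,44,0],[0,0,0],85],
  [[-13,44,0],[0,0,0],85],
  [[-13,44,0],[0,0,0],85],
])

```text
clock: 23.3
position: [586.0, 102.3, 160.3]
ee_rot: [0.039, 0.999, 0.0, 0.0]
contact_force: [-0.4, -0.6, 1.0]
gripper_width: 85.0
grasp_force: 0.0
```

Run:
```python
from h import *
c=camera_info("top");im=get_image("top")
for z in(16,20):
  for k in blob(im,(225,175,280,260))[:2]: print('clamp',rect(k,c,z))
print(avg(6)[0]);go([624.3,170.8,160],80.45)
w=camera_info("wrist");iw=get_image("wrist");cv2.imwrite("pics/w_clamp.png",iw[:,:,::-1]);a,b=proj([[624.3,170.8,20]],w)[0].astype(int);print(a,b)
for k in blob(iw,(a-90,b-90,a+90,b+60),110,110)[:4]: print(len(k),rect(k,w,20),cv2.boundingRect(k))
```

```text
clamp ((628.3589477539062, 168.27896118164062), (117.87289428710938, 183.47703552246094), 88.69340515136719)
clamp ((687.5734252929688, 116.1968765258789), (22.594152450561523, 14.819986343383789), 38.13731002807617)
clamp ((627.8577270507812, 167.7015838623047), (117.38484191894531, 182.71730041503906), 88.69340515136719)
clamp ((686.8268432617188, 115.83512115478516), (22.50060272216797, 14.758613586425781), 38.1373291015625)
[585.79 101.55 159.6 ]
cur [585.08  99.43 159.63] yawY 85.46 tilt z [-0. -0. -1.] turn 0.0874 shift [-26.84  76.89  -0.39]
409 264
394 ((620.1222534179688, 167.55239868164062), (55.57866668701172, 126.90582275390625), 79.38260650634766) (369, 185, 80, 139)
77 ((671.39892578125, 205.42710876464844), (38.754581451416016, 10.182636260986328), 33.29193115234375) (432, 298, 32, 26)
52 ((620.0557250976562, 164.33941650390625), (5.583336353302002, 22.003299713134766), 80.11666107177734) (398, 248, 8, 25)
```

Call:
send_rows([
  [[0,0,0],[0,0,0.0874],85],
  [[-9,26,0],[0,0,0],85],
  [[-9,26,0],[0,0,0],85],
  [[-9,25,0],[0,0,0],85],
  [[0,0,0],[0,0,0],85],
  [[0,0,0],[0,0,0],85],
  [[0,0,0],[0,0,0],85],
])

```text
clock: 24.4
position: [624.3, 170.6, 159.4]
ee_rot: [0.083, 0.997, -0.0, -0.0]
contact_force: [0.9, -0.6, 0.2]
gripper_width: 85.7
grasp_force: 0.0
```

Run:
```python
from h import *
print(avg(6)[0]);go([624.5,171,160],80.45)
w=camera_info("wrist");iw=get_image("wrist");cv2.imwrite("pics/w_clamp2.png",iw[:,:,::-1]);a,b=proj([[624.3,170.8,20]],w)[0].astype(int);print(a,b)
for k in blob(iw,(a-90,b-110,a+90,b+110),110,110)[:4]: print(len(k),rect(k,w,20),cv2.boundingRect(k))
```

```text
[624.57 171.   159.6 ]
cur [624.74 171.44 159.57] yawY 80.48 tilt z [ 0.  0. -1.] turn 0.0005 shift [ 0.17 -0.48 -0.43]
322 226
405 ((623.7546997070312, 169.83306884765625), (48.30321502685547, 128.58091735839844), 80.48863220214844) (292, 146, 60, 151)
107 ((624.2818603515625, 170.17384338378906), (16.902910232543945, 29.25066375732422), 80.49567413330078) (312, 209, 21, 35)
47 ((671.3629150390625, 148.67916870117188), (15.58730697631836, 8.823293685913086), 51.78643798828125) (298, 277, 19, 11)
27 ((675.3685913085938, 176.64410400390625), (7.400295257568359, 9.497907638549805), 15.602044105529785) (335, 277, 11, 10)
```

View pics/w_clamp2.png

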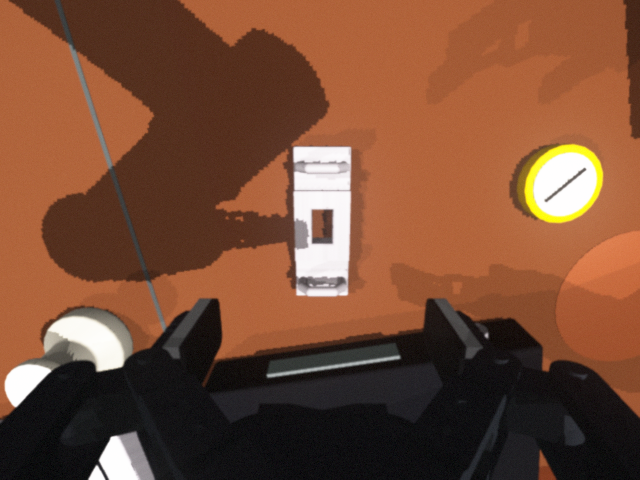

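The clamp is centred with the slot at px (322,226), aligned with the tool (yaw 80.49°) at (624.3,170.2). That is within about 1 mm of the top view. Descending.

Call:
send_rows([
  [[0,0,40],[0,0,0],85],
  [[0,0,40],[0,0,0],85],
  [[0,0,35],[0,0,0],85],
  [[0,0,20],[0,0,0],85],
  [[0,0,10],[0,0,0],75],
  [[0,0,5],[0,0,0],65],
  [[0,0,0],[0,0,0],58],
  [[0,0,0],[0,0,0],55],
])

```text
clock: 25.55
position: [625.8, 172.3, 10.7]
ee_rot: [0.083, 0.997, 0.001, 0.001]
contact_force: [0.4, -0.3, -0.3]
gripper_width: 55.1
grasp_force: 0.0
```

Run:
```python
from h import *
print(avg(4));go([624.5,170.9,9],80.48)
```

```text
(array([625.6 , 172.29,  10.69]), array([0.15, 0.07, 0.16]))
cur [625.39 172.19  10.44] yawY 80.52 tilt z [ 0.  0. -1.] turn 0.0006 shift [ 0.67 -1.42  1.44]
```

Call:
send_rows([
  [[0.8,-1.3,1.5],[0,0,0],55],
  [[0,0,0],[0,0,0],50],
  [[0,0,0],[0,0,0],30],
  [[0,0,0],[0,0,0],30],
  [[0,0,0],[0,0,0],30],
  [[0,0,0],[0,0,0],30],
])

```text
clock: 26.35
position: [623.9, 170.9, 8.3]
ee_rot: [0.083, 0.997, 0.0, 0.0]
contact_force: [-2.6, -0.5, 4.7]
gripper_width: 44.3
grasp_force: 62.3
```

Run:
```python
from h import *
print(avg(4));s=monitor.read_state();print(s['gripper_width'],s['contact_force'])
w=camera_info("wrist");iw=get_image("wrist");a,b=proj([[624.3,170.8,20]],w)[0].astype(int)
for k in blob(iw,(a-50,b-40,a+50,b+40),110,110)[:4]: print(len(k),rect(k,w,20),cv2.boundingRect(k))
```

```text
(array([623.88, 170.87,   8.34]), array([0.01, 0.  , 0.01]))
44.16921847349162 [-2.01  0.12  5.71]
356 ((624.2551879882812, 170.2756805419922), (43.00436782836914, 37.0474853515625), 80.54656982421875) (274, 277, 100, 80)
23 ((611.6780395507812, 171.3126983642578), (2.4455196857452393, 4.009904861450195), 80.61554718017578) (318, 286, 7, 10)
17 ((620.85302734375, 169.43716430664062), (2.3341362476348877, 2.7890820503234863), 7.257363796234131) (317, 308, 8, 7)
10 ((626.9640502929688, 169.3863067626953), (2.1038784980773926, 0.9493863582611084), 80.547119140625) (320, 323, 6, 3)
```

Call:
send_rows([
  [[0,0,-1],[0,0,0],30],
  [[0,0,-3],[0,0,0],30],
  [[0,0,-15],[0,0,0],30],
  [[0,0,-35],[0,0,0],30],
  [[0,0,-45],[0,0,0],30],
  [[0,0,-35],[0,0,-0.0875],30],
  [[0,0,-15],[0,0,0],30],
  [[0,0,0],[0,0,0],30],
])

```text
clock: 27.4
position: [625.4, 171.4, 160.9]
ee_rot: [0.039, 0.999, 0.002, 0.003]
contact_force: [0.4, 0.5, -2.7]
gripper_width: 44.3
grasp_force: 62.3
```

Run:
```python
from h import *
print(avg(6)[0]);go([467.8,-229.3,150],85.5);print(monitor.read_state()['gripper_width'])
```

```text
[622.99 170.42 155.65]
cur [622.97 170.32 154.84] yawY 85.51 tilt z [-0. -0. -1.] turn 0.0002 shift [ 123.32 -410.56    6.01]
44.34292379897906
```

Call:
send_rows([
  [[8,-27,0],[0,0,0],30],
  [[12,-40,0],[0,0,0],30],
  [[12,-40,0],[0,0,0],30],
  [[12,-40,0],[0,0,0],30],
  [[12,-40,0],[0,0,0],30],
  [[12,-40,0],[0,0,0],30],
  [[12,-40,0],[0,0,0],30],
  [[12,-40,0],[0,0,0],30],
])

```text
clock: 28.5
position: [507.0, -129.6, 156.1]
ee_rot: [0.039, 0.999, -0.0, -0.001]
contact_force: [1.2, -0.0, -3.6]
gripper_width: 44.1
grasp_force: 62.3
```

Call:
send_rows([
  [[12,-40,0],[0,0,0],30],
  [[10,-33,0],[0,0,0],30],
  [[6,-20,0],[0,0,0],30],
  [[3.3,-10.6,0],[0,0,0],30],
  [[0,0,20],[0,0,0],30],
  [[0,0,15],[0,0,0],30],
  [[0,0,0],[0,0,0],30],
  [[0,0,0],[0,0,0],30],
])

```text
clock: 29.3
position: [469.2, -228.7, 121.7]
ee_rot: [0.039, 0.999, -0.0, -0.0]
contact_force: [0.2, 0.5, -3.7]
gripper_width: 44.4
grasp_force: 62.3
```

Run:
```python
from h import *
print(avg(6)[0]);go([467.8,-229.3,110],85.5);print(monitor.read_state()['gripper_width'])
```

```text
[ 469.63 -228.86  122.57]
cur [ 469.32 -228.9   122.47] yawY 85.54 tilt z [ 0. -0. -1.] turn 0.0008 shift [ 1.51 -0.52 12.47]
44.62877387497606
```

Call:
send_rows([
  [[1.2,-0.5,8],[0,0,0],30],
  [[0,0,8],[0,0,0],30],
  [[0,0,3],[0,0,0],30],
  [[0,0,2],[0,0,0],30],
  [[0,0,0],[0,0,0],30],
  [[0,0,0],[0,0,0],30],
])

```text
clock: 30.2
position: [467.8, -229.4, 100.9]
ee_rot: [0.039, 0.999, -0.0, 0.0]
contact_force: [0.2, -0.4, -3.1]
gripper_width: 44.3
grasp_force: 62.3
```

Run:
```python
from h import *
print(avg(6)[0]);go([467.8,-229.3,90],85.5);print(monitor.read_state()['contact_force'])
```

```text
[ 467.83 -229.42  101.02]
cur [ 467.74 -229.4   100.99] yawY 85.53 tilt z [ 0. -0. -1.] turn 0.0005 shift [-0.05  0.11 10.99]
[-0.4   0.33 -4.12]
```

Position is exact. Underside is at about 92.7, so I'm going over the tip (88) and then the tongue (80).

Call:
send_rows([
  [[0,0,2],[0,0,0],30],
  [[0,0,2],[0,0,0],30],
  [[0,0,2],[0,0,0],30],
  [[0,0,2],[0,0,0],30],
  [[0,0,2],[0,0,0],30],
  [[0,0,0],[0,0,0],30],
])

```text
clock: 31.1
position: [467.4, -229.3, 90.4]
ee_rot: [0.039, 0.999, 0.0, -0.0]
contact_force: [-0.6, -0.5, -4.2]
gripper_width: 44.3
grasp_force: 62.3
```

Call:
send_rows([
  [[0,0,1],[0,0,0],30],
  [[0,0,1],[0,0,0],30],
  [[0,0,1],[0,0,0],30],
  [[0,0,1],[0,0,0],30],
  [[0,0,1],[0,0,0],30],
  [[0,0,0],[0,0,0],30],
])

```text
clock: 31.7
position: [467.5, -229.4, 85.6]
ee_rot: [0.039, 0.999, 0.0, -0.0]
contact_force: [-0.0, -0.1, -2.8]
gripper_width: 44.0
grasp_force: 62.3
```

Call:
send_rows([
  [[-0.3,0,2],[0,0,0],30],
  [[0,0,2],[0,0,0],30],
  [[0,0,2],[0,0,0],30],
  [[0,0,2],[0,0,0],30],
  [[0,0,2],[0,0,0],30],
  [[0,0,2],[0,0,0],30],
  [[0,0,1],[0,0,0],30],
  [[0,0,0],[0,0,0],30],
])

```text
clock: 32.5
position: [467.8, -229.4, 72.6]
ee_rot: [0.039, 0.999, 0.0, -0.0]
contact_force: [0.4, 0.2, -2.9]
gripper_width: 44.3
grasp_force: 62.3
```

Call:
send_rows([
  [[0,0,1],[0,0,0],30],
  [[0,0,1],[0,0,0],30],
  [[0,0,1],[0,0,0],30],
  [[0,0,0],[0,0,0],30],
])

```text
clock: 32.9
position: [468.0, -229.4, 70.3]
ee_rot: [0.039, 0.999, -0.0, 0.0]
contact_force: [-1.4, 1.2, 1.6]
gripper_width: 44.6
grasp_force: 62.8
```

Call:
send_rows([
  [[0,0,0.7],[0,0,0],30],
  [[0,0,0],[0,0,0],30],
  [[0,0,0],[0,0,0],30],
])

```text
clock: 33.2
position: [468.0, -229.4, 70.3]
ee_rot: [0.039, 0.999, -0.0, 0.0]
contact_force: [-2.5, 1.6, 6.0]
gripper_width: 44.3
grasp_force: 63.4
```

Clamp is home (70.3 = 62 + 8.3). Releasing and retreating upward and away.

Call:
send_rows([
  [[0,0,-0.6],[0,0,0],47],
  [[0,0,0],[0,0,0],51],
  [[0,0,0],[0,0,0],60],
  [[0,0,0],[0,0,0],75],
  [[0,0,0],[0,0,0],75],
  [[0,0,-5],[0,0,0],75],
  [[0,0,-20],[0,0,0],75],
  [[0,0,-40],[0,0,0],75],
])

```text
clock: 34.0
position: [465.8, -228.9, 133.0]
ee_rot: [0.039, 0.999, 0.001, -0.004]
contact_force: [0.7, 0.4, 0.1]
gripper_width: 75.0
grasp_force: 0.0
```

Call:
send_rows([
  [[0,0,-45],[0,0,0],75],
  [[0,0,-30],[0,0,0],75],
  [[30,35,0],[0,0,0],75],
  [[30,35,0],[0,0,0],75],
  [[0,45,0],[0,0,0],75],
  [[0,45,0],[0,0,0],75],
  [[0,20,0],[0,0,0],75],
  [[0,0,0],[0,0,0],75],
])

```text
clock: 34.8
position: [422.4, -43.3, 210.4]
ee_rot: [0.037, 0.999, 0.0, 0.001]
contact_force: [0.2, 0.7, 0.7]
gripper_width: 74.8
grasp_force: 0.0
```

Run:
```python
from h import *
t=get_image("top");s=get_image("side");c=camera_info("side");u,v=proj([[468,-229,50]],c)[0].astype(int)
ct=camera_info("top");a,b=proj([[468,-229,50]],ct)[0].astype(int)
cv2.imwrite("pics/final.png",np.hstack([cv2.resize(t[b-50:b+50,a-50:a+50],(400,400),interpolation=cv2.INTER_CUBIC),cv2.resize(s[v-50:v+50,u-50:u+50],(400,400),interpolation=cv2.INTER_CUBIC)])[:,:,::-1])
```

```text
(no output)
```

View pics/final.png

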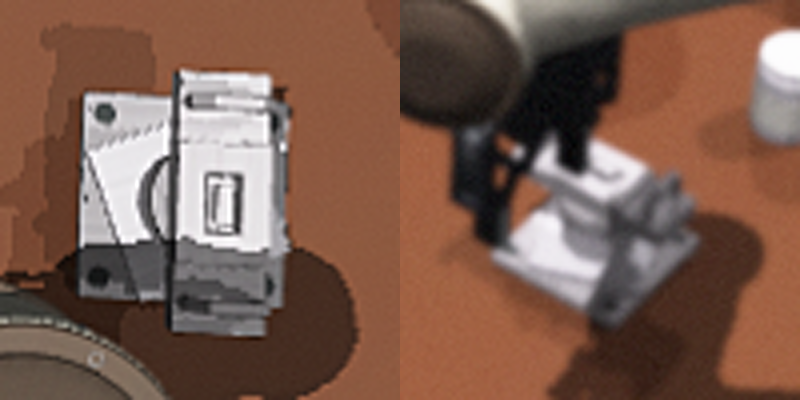

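The final view shows the clamp flat on the stack, with the tongue tip centred in its slot at about (222,205) in the left crop. The gripper is clear.

```bash
python3 -c "
from bench import job_done;print(job_done())"
```

```text
the job is handed in; nothing more can be done
None
```

The dish pivot is rebuilt on the stub and handed in at about 35 s: bushing flange down, then thrust ring, then clamp with its slot over the tongue, each lowered until fully home, with no other objects handled.

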